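Settle the drawing mirror on its cone, groove and flat seats and close the keeper

TASK

Put the painter's drawing mirror back on its stand: lift it off the cork mat by its square post, find by feel where its three ball feet drop fully home in the cone, the groove and the flat on the seat ring so that it stands level without rocking, and let go of it there. Then swing the keeper arm all the way in over the edge of the disc, as far as its stop. Be gentle with the seats: set the feet down on them without dropping, knocking or forcing them; keep fingers off the mirror glass and its frame, and leave the things around where they are.

Things in the scene. Friction and masses are not known exactly. Their poses are not given: they have to be found in the camera images.
- post (a point): Centre of the upright post of the loose mirror plate, where to hold it: post 20 x 20 mm, faces square to x and y, 48 mm tall (26 below to 22 above this point). z is the plate's axis, x points to the mirror, so close the fingers along y. Under the post an aluminium disc, 116 mm across, from 34 to 26 mm below this point. 0.4 to 0.7 kg. Starts on the round cork mat, 4 mm thick.
- cone_foot (a point): Centre of the plate's foot that belongs in the cone: steel ball, 16 mm diameter, at (-45, 0, -43) mm from the post's point in the plate's axes. Axes as the post's. Fully home it sits in the cone at the ring's front (-x) side, near the keeper.
- groove_foot (a point): Centre of the plate's foot that belongs in the V-groove: steel ball, 16 mm diameter, at (30, 38, -43) mm from the post's point. The groove's length points to the cone.
- flat_foot (a point): Centre of the plate's foot that belongs on the flat pad: steel ball, 16 mm diameter, at (30, -38, -43) mm from the post's point. Its pad lies as deep as the balls sit in cone and groove, so the plate is level only when all three are home.
- stand_axis (a point): Point on the table top on the vertical axis of the stand's column; x, y along the sides of its fixed dark foot (112 x 96 x 14 mm). On the column the seat ring, 130 mm aluminium disc, is fixed fast as the painter set it by eye, level and centred on the axis; its height and turn are NOT measured. Its x axis is within 18 degrees of the foot's x; fully home, the balls' centres stand 52 to 71 mm up.
- column_top (a point): Top of the column, 38 mm above the table, hidden in the ring. The ring's three steel seats, in its own axes in mm: cone (-45, 0), groove (30, 38), flat (30, -38). Cone and groove are 24 mm wide at the mouth, walls at 30 degrees, in bars with flat tops 28 x 52 mm. A foot e mm aside stands 0.58 e too high (0.45 mm per degree of turn) and hangs by friction: pressing does not help, turning does. Over 30 N on the ring mars it.
- keeper (a joint): Keeper arm on the ring's front ear; rad, 0 open (starts 0 to 0.3), 1.571 in, at its stop; closes anticlockwise from above (+z). Stiff (0.06 N m), stays put. In the post's axes, plate home, mm: pivot (-74, 0); arm 24 to 19 below the post's point, 2 above the disc; round thumb knob, 12 mm diameter, from 19 below to 4 above, axis at (-74 - 28 sin a, 28 cos a) at angle a. Jams on the disc if a foot is not down.
- mirror: The small mirror in its dark frame, leaning at 45 degrees, fixed to the plate on its +x side: 62 mm wide (y), from 22 to 56 mm ahead (x) of the post's axis and from 22 mm below to 12 mm above the post's point. Origin at the centre of the glass. Not to be touched by fingers.
- pot: Small pigment pot with a white lid, 40 mm diameter, 41 mm tall, origin at the centre of its underside; bystander, in front between the stand's and the mat's places.
- ink: Square blue ink bottle with black cap, 38 x 38 x 52 mm, origin at the centre of its underside; bystander, behind the work.
- rubber_block: White eraser in a blue card sleeve, 22 x 52 x 12 mm, origin at the centre of its underside; bystander at the right.
Things that resemble listed ones, but are neither listed nor needed, are in the scene too. Leave any green look-alike of the part that bears post alone.

How it is judged:
On the way:
1. the mirror plate stands on the seat ring, level to 0.7 degree with all three feet home, and is let go, the keeper still open (horizontal distance between post and stand_axis below 0.004 m and angle between post's own z axis and vertical below 0.012 rad and angle between the x axis of post and the x axis of stand_axis, either way round below 0.37 rad and height (world z) of post between 0.09 and 0.118 m and contact force between the fingers and mirror_plate below 0.1 N and value of joint keeper below 0.8 rad), for 0.3 s.
At the end, for the whole second after the job is handed in: The mirror plate stands let go and at rest on the ring, all three feet home: post within 4 mm of the column axis and 21 degrees of the foot's x axis, 90 to 118 mm up, level to 0.012 rad (a foot hung up 1 mm fails); keeper at 1.45 rad or more, bearing on nothing (horizontal distance between post and stand_axis below 0.004 m and angle between post's own z axis and vertical below 0.012 rad and angle between the x axis of post and the x axis of stand_axis, either way round below 0.37 rad and height (world z) of post between 0.09 and 0.118 m and contact force between the fingers and mirror_plate below 0.1 N and value of joint keeper above 1.45 rad and linear speed of mirror_plate below 0.01 m/s and contact force between anything else and keeper below 1 N); the robot touches nothing.
It fails at once if the mirror plate bears on the seat ring with more than 30 N (contact force between mirror_plate and seat_ring above 30 N).
It fails at once if the mirror plate is dropped: it is in the air, out of the hand and not on the ring (contact force between the fingers and mirror_plate below 0.05 N and contact force between mirror_plate and seat_ring below 0.05 N and height (world z) of post above 0.07 m).
It fails at once if the mirror or its frame is touched by the fingers (contact force between the fingers and mirror above 0.5 N).
It fails at once if the mirror plate is tipped by more than 30 degrees (angle between post's own z axis and vertical above 0.52 rad).
It fails at once if a bystander is pushed more than 20 mm (distance of any of pot, ink, rubber_block from where it was at the start of the episode above 0.02 m).
It also fails if it takes over 69 s, if anything falls off the work surface, if the arm or the gripper's body presses on something with over 40 N, if the wrist force passes 120 N, or if a joint passes its speed limit or range.

ROBOT

A 6-joint arm with a two-finger parallel gripper is mounted at the origin on a cart in front of the work surface, level with it; the furniture and walls round the work are solid. World frame = base frame: x ahead of the robot, y to its left, z up, the work surface at z = 0. Lengths are in m, angles in rad, forces in N, time in s.
With the tool pointing down it reaches from about 0.425 to 0.95 m from the base axis. Payload 3.5 kg.
Tool frame: the origin (TCP) lies midway between the tips of the shut fingers; the grasp point (between the pads) lies 19 mm behind it (ctrl.pinch_z is the distance from the TCP to the grasp point, in m); z points along the fingers, y is the line along which they close (so a half turn about z gives the same grasp; the last joint's range is limited). The gripper opens to 85 mm and grips with 20 to 120 N. Pads are 22 mm wide; open, the fingers measure 114 mm over their backs; the gripper's body (76 mm by 85 mm) begins 54 mm behind the grasp point. The pads swing forward as they close: fully open they stand 13 mm farther back than shut.
Start: joints at [-1.325, 0.286, 1.577, -0, 1.279, -0.15], TCP at [0.26, -0.623, 0.231] pointing down, gripper open.
Joint ranges: [-2.77, 2.77], [-0.9, 2.22], [0.21, 2.48], [-1.53, 4.67], [0.24, 2.81], [-2.84, 2.84]. Speed limits (rad/s): [2.79, 2.79, 3.14, 3.14, 3.14, 3.14].

INTERFACE

Orientations are given as a unit quaternion [x, y, z, w].
In Python, from plant import get_state, viewer, sign_off, ctrl gives the robot as it stands. The module is installed in compiled form; this text tells all that it offers.
- The arm moves only by the shell command python3 -m handwheel 'ROWS' [FORCE]. ROWS is JSON, a list that holds one entry, the list of rows, each a list of 5 numbers: the finger opening in m, from 0 to 0.0854, then the shift along the tool's x, y, z in m, then the turn about the tool's z in degrees. In form: [[[claw, x, y, z, spin], ...]]. A call has 1 to 12 rows; each row shifts and turns the commanded pose from where the row before left it, along the tool's axes as they then stand; what a row does not reach is not made up. A row lasts 1/12 s, in which the tool goes at most 41.7 mm and 7.16 degrees, less where a joint would pass 70% of its speed; a pose out of reach is approached as far as the arm can. A call is refused whole if a number of a shift passes 0.0417 or a number of a turn 7.16, either way. A call with a gripper value outside its range is refused whole. The fingers move at their own pace and stop on an object; FORCE is the grip in N (left out, the last holds). Time passes only in rows, so rows that do not move let the fingers close. It gives the time, the measured TCP pose, the force, the opening and the grip force at its end, in the units of the state.
- get_state(): the state, without advancing time (a new reading comes with each control period).
- viewer.read_camera(name): name is "scene" or "top"; returns the picture (400x640x3 uint8, blue, green, red); there is no depth.
- viewer.camera_params(name): a dict with "fov_y" (degrees; the focal length in pixels is half the picture's height over the tangent of half this angle, whatever the lens; pixels are square), "cx", "cy" (the principal point, pixels), "k1" (the pictures are not rectified: a ray, as slopes to the right and down, at radius r is drawn at 1 + k1 r^2 times it, then the intrinsics apply), "xyz" and "attitude" of the camera in the world. Camera axes: x right, y up, looking along -z (the intrinsics and any distortion apply to the point x, -y, -z); pixel columns grow to the right and rows downward; lengths in m; the calibration is good to about 2 mm. A picture is of the moment at which its call begins. camera_params takes no time and is no camera call.
- sign_off(): hands the job in; it is judged then, once.
Trained networks look in the newest picture that a camera, given by its name, has taken for a name from the list of things; names that differ only in an ending like _2 or _b are one class to them, and where a whole thing is asked for, a point or a joint stands for the part that bears it (a point fixed in the world has none). Each returns a list of dicts, best first, with "confidence" (0 to 1); they miss things now and then, are a little off and sometimes report something else, mostly with a low value. They report only what shows in the picture. A call takes as long as a camera call. They do not tell look-alikes from the thing itself.
- viewer.look_for(camera, name): "extent" ([left, top, width, height] as shares, 0 to 1, of the picture: columns of its width, rows of its height, round what is visible of it).
- viewer.outline_of(camera, name): "mask" (400x640 bool, what is visible of it) and "extent" ([left, top, width, height] as shares, 0 to 1, of the picture: columns of its width, rows of its height, round what is visible of it).
- viewer.pinpoint(camera, name): "xy" ([column, row] as shares, 0 to 1, of the picture: columns of its width, rows of its height: a listed point, or the origin of a listed thing).
The state is a dict: "time": time; "qpos": joint angles; "dq": joint speeds; "joint_efforts": joint torques, N m; "eef_pos": TCP position; "tcp_rot": TCP orientation; "contact_force": force on the tool from outside, world axes, zero at the start; "wrist_torque": the same for the moment, N m; "opening": opening from 0.0 (shut) to 1.0 (fully open); "finger_force": force on a finger pad.
Only numpy, scipy, OpenCV 4.12 (cv2) and the standard library are available. Lean on these libraries where they do the work, as an engineer would, in place of code of your own. Each camera call takes 0.05 s, during which the arm holds its last target. There are 200 camera calls.

## Working session

There is one attempt and no reset: what is moved stays moved. The work goes in short steps, Python scripts to look and compute and a shell command to move; the robot and the scene stay as the last step left them, time stands still between calls to the robot, and variables do not carry over. Pictures are saved under pics/ and viewed, at most 10 in all, crops included, and the job is handed in when it is done.

```bash
mkdir -p pics; cat > h.py <<'E'
import numpy as np, cv2
from scipy.spatial.transform import Rotation as R
from plant import get_state, viewer, sign_off, ctrl
def ray(cam,u,v):
    p=viewer.camera_params(cam); f=200/np.tan(np.radians(p["fov_y"])/2)
    d=np.array([(u-p["cx"])/f,(v-p["cy"])/f]); s=d.copy()
    for _ in range(30): s=d/(1+p["k1"]*(s@s))
    return np.array(p["xyz"]), R.from_quat(p["attitude"]).apply([s[0],-s[1],-1])
def at(cam,u,v,z):
    o,d=ray(cam,u,v); return o+d*(z-o[2])/d[2]
def proj(cam,P):
    p=viewer.camera_params(cam); f=200/np.tan(np.radians(p["fov_y"])/2)
    c=R.from_quat(p["attitude"]).inv().apply(np.array(P)-p["xyz"]); s=np.array([c[0],-c[1]])/-c[2]
    return s*(1+p["k1"]*(s@s))*f+[p["cx"],p["cy"]]
def tri(a,b):
    (o1,d1),(o2,d2)=ray("scene",*a),ray("top",*b)
    t=np.linalg.lstsq(np.c_[d1,-d2],o2-o1,rcond=None)[0]
    p,q=o1+t[0]*d1,o2+t[1]*d2; return (p+q)/2,np.linalg.norm(p-q)
E
python3 - <<'E'
from h import *
np.set_printoptions(precision=4,suppress=True)
for c in("scene","top"):
    cv2.imwrite(f"pics/{c}0.png",viewer.read_camera(c)); print(c,viewer.camera_params(c))
    for n in("post","cone_foot","groove_foot","flat_foot","stand_axis","column_top","keeper","mirror","pot","ink","rubber_block"):
        print(n,[(np.round(np.array(d["xy"])*[640,400],1).tolist(),round(d["confidence"],2)) for d in viewer.pinpoint(c,n)[:3]])
print(get_state(),ctrl.pinch_z)
E
```

```text
scene {'fov_y': 54.78678174328562, 'cx': 322.01952207961597, 'cy': 199.77622778677676, 'k1': 0.03256997035179726, 'xyz': array([-0.063 , -0.6926,  0.5058]), 'attitude': array([ 0.4741, -0.2229, -0.3404,  0.7808])}
post [([323.7, 219.0], 0.75)]
cone_foot [([311.8, 245.6], 0.63), ([330.6, 211.3], 0.4)]
groove_foot [([318.0, 225.5], 0.64)]
flat_foot [([345.8, 233.7], 0.93)]
stand_axis [([259.6, 196.7], 0.74)]
column_top [([263.6, 183.3], 0.76)]Traceback (most recent call last):
  File "<stdin>", line 6, in <module>
ValueError: it knows: column_top, cone_foot, flat_foot, groove_foot, ink, mirror, post, pot, rubber_block, stand_axis
```

View pics/scene0.png

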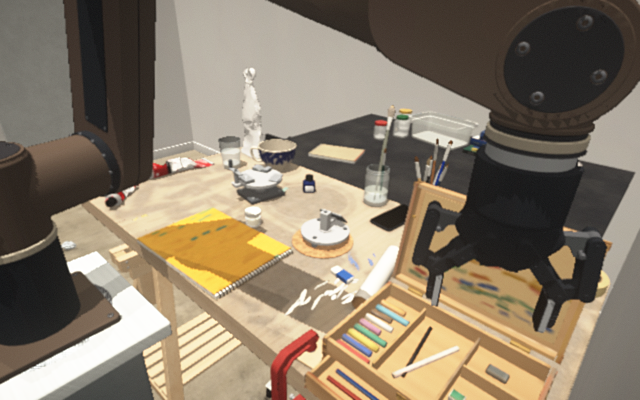

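The scene view shows the stand with its ring at about (260,185), the mirror plate on the cork mat at (323,235), the pot at (253,215), the ink at (309,184) and the eraser at (343,275).

```bash
python3 - <<'E'
from h import *
np.set_printoptions(precision=4,suppress=True)
cv2.imwrite("pics/top0.png",viewer.read_camera("top")); print(viewer.camera_params("top"))
viewer.read_camera("scene")
Z=dict(post=.055,cone_foot=.012,groove_foot=.012,flat_foot=.012,stand_axis=0,column_top=.038,mirror=.05,pot=0,ink=0,rubber_block=0)
for n in Z:
  for c in("scene","top"):
    print(n,c,[(np.round(np.array(d["xy"])*[640,400],1).tolist(),round(d["confidence"],2),at(c,*(np.array(d["xy"])*[640,400]),Z[n])[:2]) for d in viewer.pinpoint(c,n)[:3]])
print(get_state(),ctrl.pinch_z)
E
```

```text
{'fov_y': 50.80488526690584, 'cx': 316.07047858416524, 'cy': 197.67830878452534, 'k1': -0.04617963418195938, 'xyz': array([ 0.5082, -0.1484,  1.3262]), 'attitude': array([ 0.0144, -0.0244, -0.6997,  0.7139])}
post scene [([326.7, 221.1], 0.81, array([ 0.5332, -0.1859]))]
post top [([430.7, 193.6], 0.69, array([ 0.5977, -0.5149])), ([318.2, 212.6], 0.57, array([ 0.5332, -0.1731]))]
cone_foot scene [([311.3, 243.7], 0.67, array([ 0.4867, -0.1811]))]
cone_foot top [([417.0, 186.0], 0.97, array([ 0.6239, -0.4836])), ([322.7, 227.4], 0.57, array([ 0.4883, -0.1888]))]
groove_foot scene [([315.3, 226.5], 0.92, array([ 0.5498, -0.1352])), ([334.5, 214.1], 0.74, array([ 0.6322, -0.128 ]))]
groove_foot top [([438.1, 194.1], 0.95, array([ 0.5997, -0.5507])), ([303.1, 203.2], 0.85, array([ 0.5625, -0.1262]))]
flat_foot scene [([343.8, 233.0], 0.83, array([ 0.5758, -0.2055]))]
flat_foot top [([424.3, 212.9], 0.84, array([ 0.5395, -0.5073])), ([330.2, 202.5], 0.69, array([ 0.5664, -0.2107]))]
stand_axis scene [([260.3, 194.2], 0.73, array([0.5873, 0.1218]))]
stand_axis top [([304.4, 205.6], 0.7, a
[... 571 characters left out ...]

ink top [([251.1, 156.7], 0.55, array([0.7071, 0.042 ]))]
rubber_block scene [([342.0, 279.9], 0.63, array([ 0.4463, -0.3067]))]
rubber_block top [([360.7, 240.6], 0.49, array([ 0.4489, -0.3095]))]
{'time': 1.45, 'qpos': array([-1.325 ,  0.2864,  1.5767,  0.    ,  1.2786, -0.15  ]), 'dq': array([ 0.0006,  0.0005, -0.0005, -0.0008,  0.    ,  0.0009]), 'joint_efforts': array([  0.0001, -40.5958, -29.2926,  -0.0001,   0.0006,   0.    ]), 'eef_pos': array([ 0.2603, -0.6228,  0.2313]), 'tcp_rot': array([ 0.9805,  0.1966,  0.    , -0.    ]), 'contact_force': array([0.3826, 0.2937, 0.0482]), 'wrist_torque': array([0.0271, 0.0192, 0.0336]), 'finger_force': 0.0, 'opening': 1.0010168215078332} 0.0187
```

View pics/top0.png

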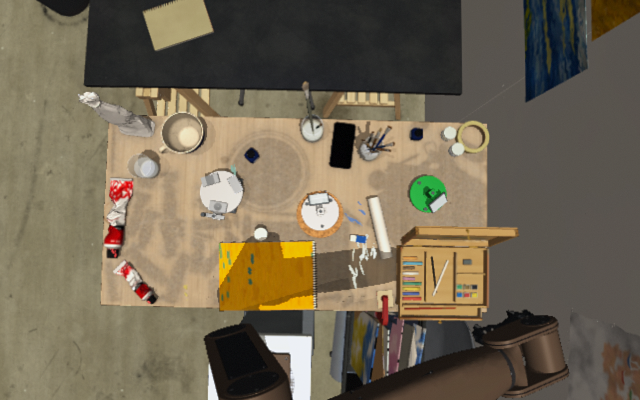

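The top view shows the ring at about (222,192), the plate on the mat at (320,212) and a green look-alike at (428,194). I'll zoom in on the stand.

```bash
python3 - <<'E'
from h import *
a=cv2.imread("pics/top0.png")[160:235,180:262]; b=cv2.imread("pics/scene0.png")[155:210,215:305]
a=cv2.resize(a,None,fx=7,fy=7,interpolation=cv2.INTER_CUBIC)[:525,:400+174]
b=cv2.resize(b,None,fx=8,fy=8,interpolation=cv2.INTER_CUBIC)
cv2.imwrite("pics/za.png",a);cv2.imwrite("pics/zb.png",b);print(a.shape,b.shape)
E
```

```text
(525, 574, 3) (440, 720, 3)
```

View pics/za.png

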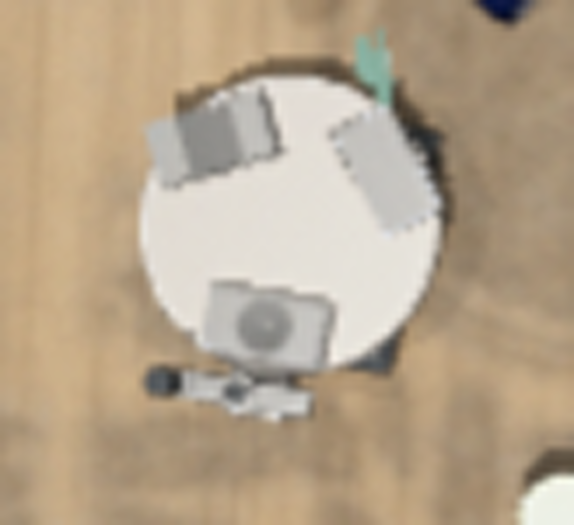

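View pics/zb.png

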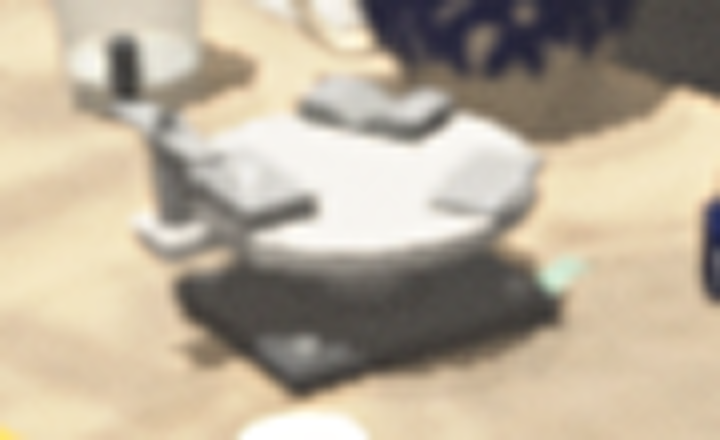

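The crops show the ring clearly: in the top crop the cone is at (265,325), the groove at (213,137), the flat at (387,170), the keeper pivot at (237,391) and the knob at (163,381), which is nearly open. I'll fit the ring pose from both views.

```bash
python3 - <<'E'
from h import *
from scipy.optimize import least_squares
np.set_printoptions(precision=4,suppress=True)
T=lambda x,y:(180+(x+.5)/7-.5,160+(y+.5)/7-.5)
S=lambda x,y:(215+(x+.5)/8-.5,155+(y+.5)/8-.5)
L=np.array([[-45,0],[30,38],[30,-38]])/1e3
ot=[T(265,325),T(213,137),T(387,170)]; os=[S(248,182),S(374,108),S(490,181)]
def world(p): 
    c,s=np.cos(p[2]),np.sin(p[2]); return np.c_[p[0]+c*L[:,0]-s*L[:,1],p[1]+s*L[:,0]+c*L[:,1],np.full(3,p[3])]
def f(p):
    W=world(p); return np.r_[[proj("top",w)-o for w,o in zip(W,ot)],[proj("scene",w)-o for w,o in zip(W,os)]].ravel()
r=least_squares(f,[.58,.13,.2,.06]); p=r.x; print(p,np.degrees(p[2]),"\n",r.fun.reshape(-1,2))
print("piv",at("top",*T(237,391),p[3]+.02),"knob",at("top",*T(163,381),p[3]+.04))
fr=least_squares(lambda q:f(np.r_[q,p[3]])[:6],p[:3]); print("top only",fr.x)
# plate from feet/post
Q=np.array([[0,0,0],[-45,0,-43],[30,38,-43],[30,-38,-43]])/1e3
op=[(318.2,212.6),(322.7,227.4),(303.1,203.2),(330.2,202.5)];oq=[(326.7,221.1),(311.3,243.7),(315.3,226.5),(343.8,233.0)]
def g(q):
    W=R.from_euler("z",q[2]).apply(Q)+[q[0],q[1],.055]
    return np.r_[[proj("top",w)-o for w,o in zip(W,op)],[proj("scene",w)-o for w,o in zip(W,oq)]].ravel()
k=least_squares(g,[.533,-.18,.2],loss="soft_l1"); print(k.x,np.degrees(k.x[2]),"\n",g(k.x).reshape(-1,2))
a=cv2.imread("pics/top0.png")[185:240,290:350]; b=cv2.imread("pics/scene0.png")[200:260,285:365]
a=cv2.resize(a,None,fx=6,fy=6,interpolation=cv2.INTER_CUBIC);b=cv2.resize(b,None,fx=5,fy=5,interpolation=cv2.INTER_CUBIC)
h=np.zeros((330,770,3),np.uint8);h[:330,:360]=a;h[:300,365:765]=b;cv2.imwrite("pics/zp.png",h)
s=get_state();print(R.from_quat(s["tcp_rot"]).as_matrix())
E
```

```text
[ 0.5903  0.1229 -0.1672  0.0621] -9.581885166430608 
 [[-0.2088  0.2534]
 [-0.1872  0.2989]
 [-0.3325  0.2712]
 [ 0.347   0.7426]
 [ 0.7991  0.0842]
 [-0.0764 -0.8025]]
piv [0.5181 0.1364 0.0821] knob [0.5214 0.1627 0.1021]
top only [ 0.5912  0.1222 -0.1682]
[ 0.5328 -0.1763  0.1785] 10.228654510548692 
 [[ 1.0711  0.1474]
 [-1.4452 -0.1213]
 [ 2.3224  2.2386]
 [-0.757  -0.8949]
 [-3.1336 -1.4005]
 [ 1.5707  0.1907]
 [ 1.1467 -1.0628]
 [-0.7999  1.4888]]
[[ 0.9227  0.3855 -0.    ]
 [ 0.3855 -0.9227  0.    ]
 [ 0.     -0.     -1.    ]]
```

View pics/zp.png

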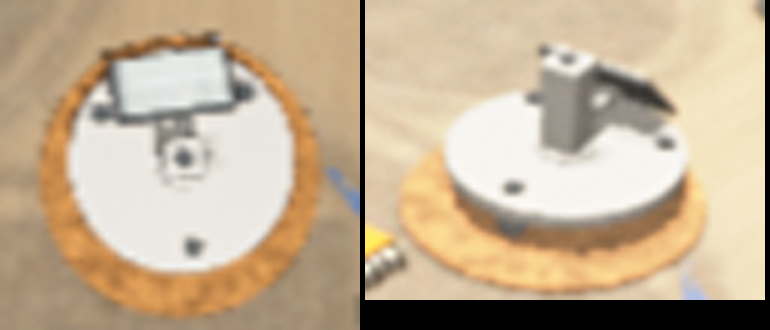

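The close-up shows the post top at crop (184,158) and the three foot screws at (194,247), (101,112) and (243,92). I'll refit the plate with these points.

```bash
cat >> h.py <<'E'
def go(x,y,yaw,z=None):
    "spin (deg, tool) and then shift (mm, tool axes after the spin) from the measured pose to TCP x,y,z, tool-x yaw deg"
    s=get_state(); M=R.from_quat(s["tcp_rot"]); m=M.as_matrix(); cur=np.degrees(np.arctan2(m[1,0],m[0,0]))
    d=np.array([x,y,s["eef_pos"][2] if z is None else z])-s["eef_pos"]
    N=M*R.from_euler("z",cur-yaw,degrees=True)
    print("t",s["time"],"spin",round(cur-yaw,2),"shift mm",np.round(N.inv().apply(d)*1e3,1),"pos",np.round(s["eef_pos"],4),"yaw",round(cur,2),"q",np.round(s["qpos"],2))
E
python3 - <<'E'
from h import *
from scipy.optimize import least_squares
np.set_printoptions(precision=4,suppress=True)
T=lambda x,y:(290+(x+.5)/6-.5,185+(y+.5)/6-.5)
S=lambda x,y:(285+(x-365+.5)/5-.5,200+(y+.5)/5-.5)
Q=np.array([[0,0,22],[-45,0,-26],[30,38,-26],[30,-38,-26]])/1e3
op=[T(184,158),T(194,247),T(101,112),T(243,92)]; oq=[S(568,58),S(513,188),None,S(666,143)]
def g(q):
    W=R.from_euler("z",q[2]).apply(Q)+[q[0],q[1],.055]
    return np.r_[[proj("top",w)-o for w,o in zip(W,op)],[proj("scene",w)-o for w,o in zip(W,oq) if o]].ravel()
k=least_squares(g,[.533,-.18,.2]); print(k.x,np.degrees(k.x[2]),"\n",k.fun.reshape(-1,2))
go(k.x[0],k.x[1],np.degrees(k.x[2]),.15)
E
```

```text
[ 0.5373 -0.1777  0.1602] 9.180472912743951 
 [[-0.3006  0.1981]
 [-0.2827  0.2127]
 [-0.4131  0.3043]
 [ 0.316   0.2025]
 [ 0.3548 -0.1695]
 [ 0.2643 -0.1767]
 [ 0.2471 -0.0405]]
t 1.45 spin 13.5 shift mm [ 344.5 -395.2   81.3] pos [ 0.2603 -0.6228  0.2313] yaw 22.68 q [-1.32  0.29  1.58  0.    1.28 -0.15]
```

```bash
python3 -m handwheel '[[[0.0854,0,0,0,6.75],[0.0854,0,0,0,6.75],[0.0854,0.025,-0.028,0,0],[0.0854,0.025,-0.028,0,0],[0.0854,0.025,-0.028,0,0],[0.0854,0.025,-0.028,0,0],[0.0854,0.025,-0.028,0,0],[0.0854,0.025,-0.028,0,0],[0.0854,0.025,-0.028,0,0],[0.0854,0.025,-0.028,0,0],[0.0854,0.025,-0.028,0,0],[0.0854,0.025,-0.028,0,0]]]' 30
python3 -m handwheel '[[[0.0854,0.025,-0.028,0,0],[0.0854,0.025,-0.028,0.01,0],[0.0854,0.025,-0.028,0.02,0],[0.0854,0.0195,-0.0312,0.02,0],[0.0854,0,0,0.02,0],[0.0854,0,0,0,0]]]'
python3 -c "
from h import *
go(.5373,-.1777,9.18,.042)"
```

```text
time: 2.45
eef_pos: [0.4631, -0.3049, 0.2317]
tcp_rot: [0.997, 0.08, 0.0, 0.0]
contact_force: [-0.5, -1.0, 0.5]
opening: 1.005
finger_force: 0.0
time: 2.95
eef_pos: [0.5349, -0.1751, 0.1572]
tcp_rot: [0.997, 0.082, -0.004, -0.002]
contact_force: [0.1, -0.5, -0.9]
opening: 1.0
finger_force: 0.0
t 2.95 spin 0.22 shift mm [  2.8   3.5 115.1] pos [ 0.5349 -0.1751  0.1572] yaw 9.4 q [-0.5   0.12  1.91 -0.    1.12  0.91]
```

```bash
python3 -m handwheel '[[[0.0854,0.0028,0.0035,0.03,0],[0.0854,0,0,0.03,0],[0.0854,0,0,0.03,0],[0.0854,0,0,0.02,0],[0.0854,0,0,0.005,0],[0.06,0,0,0,0],[0.04,0,0,0,0],[0.03,0,0,0,0],[0.03,0,0,0,0]]]' 30
python3 - <<'E'
from h import *
go(.5373,-.1777,9.18,.042)
print(viewer.look_for("scene","post")[:0])
im=viewer.read_camera("scene")[170:270,270:400]
cv2.imwrite("pics/g.png",cv2.resize(im,None,fx=5,fy=5,interpolation=cv2.INTER_CUBIC))
E
```

```text
time: 3.7
eef_pos: [0.5416, -0.1825, 0.0492]
tcp_rot: [0.997, 0.08, 0.002, 0.001]
contact_force: [0.3, 0.1, -0.4]
opening: 0.454
finger_force: 0.0
t 3.7 spin -0.02 shift mm [-3.5 -5.5  7.2] pos [ 0.5416 -0.1825  0.0492] yaw 9.16 q [-0.5   0.28  1.95 -0.    0.91  0.91]
[]
```

View pics/g.png

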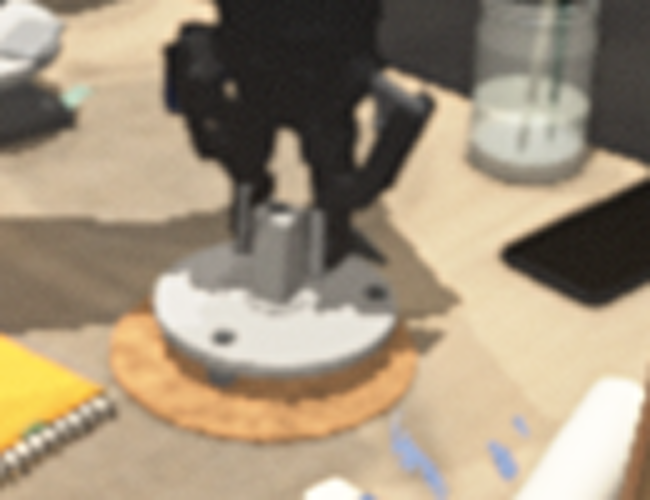

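The picture shows the fingers straddling the post, clear of the mirror. I'll correct the offset, which is about 4 to 5 mm, then close.

```bash
python3 -m handwheel '[[[0.038,-0.0035,-0.0055,0.003,0],[0.038,0,0,0.004,0],[0.038,0,0,0,0],[0.015,0,0,0,0],[0.015,0,0,0,0],[0.015,0,0,0,0],[0.015,0,0,0,0],[0.015,0,0,0,0]]]' 40
python3 -c "
from h import *
go(.5373,-.1777,9.18,.042)"
```

```text
time: 4.47
eef_pos: [0.5358, -0.177, 0.0398]
tcp_rot: [0.997, 0.08, -0.0, 0.0]
contact_force: [0.1, -1.9, -1.1]
opening: 0.227
finger_force: 43.7
t 4.4667 spin 0.0 shift mm [ 1.3  1.  -2.2] pos [ 0.5358 -0.177   0.0398] yaw 9.18 q [-0.5   0.28  1.97 -0.    0.89  0.91]
```

```bash
python3 -m handwheel '[[[0.015,0,0,-0.01,0],[0.015,0,0,-0.025,0],[0.015,0,0,-0.03,0],[0.015,0,0,-0.03,0],[0.015,0,0,-0.02,6.26],[0.015,0,0,0,6.26],[0.015,0,0,0,6.26],[0.015,0,0,0,0],[0.015,0,0,0,0]]]' 40
python3 -c "
from h import *
s=get_state();print(s['contact_force'],s['wrist_torque'])
go(.5892,.1227,-9.6,.155)"
```

```text
time: 5.22
eef_pos: [0.5348, -0.1758, 0.1538]
tcp_rot: [0.997, -0.082, -0.001, -0.001]
contact_force: [0.4, -0.9, -7.0]
opening: 0.23
finger_force: 43.1
[ 0.38868659 -0.86277966 -7.0370408 ] [ 0.01140581  0.01151009 -0.03136715]
t 5.2167 spin 0.16 shift mm [   3.9 -303.4   -0.8] pos [ 0.5348 -0.1758  0.1538] yaw -9.44 q [-0.5   0.12  1.92  0.    1.11  1.24]
```

```bash
python3 -m handwheel '[[[0.015,0.0004,-0.015,0,0],[0.015,0.0004,-0.03,0,0],[0.015,0.0004,-0.03,0,0],[0.015,0.0004,-0.03,0,0],[0.015,0.0004,-0.03,0,0],[0.015,0.0004,-0.03,0,0],[0.015,0.0004,-0.03,0,0],[0.015,0.0004,-0.03,0,0],[0.015,0.0004,-0.03,0,0],[0.015,0,-0.03,0,0],[0.015,0,-0.0183,0,0],[0.015,0,0,0,0]]]'
python3 -m handwheel '[[[0.015,0,0,0,0],[0.015,0,0,0,0],[0.015,0,0,0,0]]]'
python3 - <<'E'
from h import *
s=get_state();print(s['contact_force'],s['wrist_torque'])
go(.5892,.1227,-9.6,.155)
im=np.hstack([cv2.resize(viewer.read_camera("scene")[125:215,205:305],None,fx=4,fy=4,interpolation=cv2.INTER_CUBIC),cv2.resize(viewer.read_camera("top")[150:240,170:270],None,fx=4,fy=4,interpolation=cv2.INTER_CUBIC)])
cv2.imwrite("pics/hov.png",im)
E
```

```text
time: 6.22
eef_pos: [0.5892, 0.1257, 0.1537]
tcp_rot: [0.997, -0.081, -0.001, -0.001]
contact_force: [-1.2, -0.4, -5.5]
opening: 0.228
finger_force: 43.2
time: 6.47
eef_pos: [0.5895, 0.1209, 0.1542]
tcp_rot: [0.996, -0.084, -0.001, 0.0]
contact_force: [0.3, -0.4, -5.2]
opening: 0.231
finger_force: 43.2
[ 0.29120823 -0.36603387 -5.17480122] [ 0.03571148  0.03702206 -0.0067914 ]
t 6.4667 spin -0.01 shift mm [-0.6 -1.7 -0.8] pos [0.5895 0.1209 0.1542] yaw -9.61 q [ 0.03  0.2   1.83 -0.    1.12  1.77]
```

View pics/hov.png

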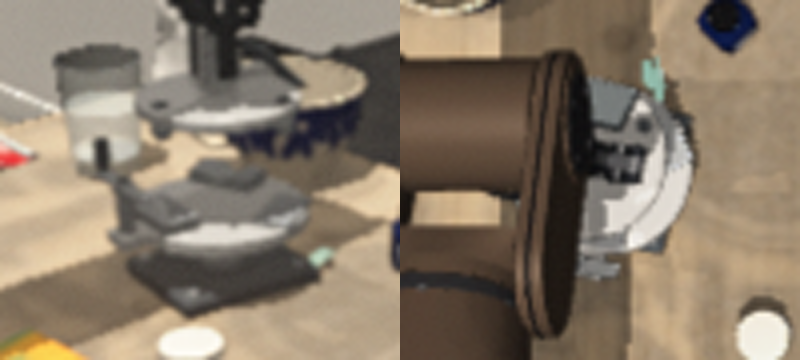

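The plate hangs level over the ring. In the scene crop, the cone-side screw is at (157,105) and the flat-side screw at (280,98). I'll check those against the predicted pose.

```bash
python3 - <<'E'
from h import *
for n,c,l in(("cone",(157,105),[-.045,0]),("flat",(280,98),[.03,-.038])):
    u,v=205+(c[0]+.5)/4-.5,125+(c[1]+.5)/4-.5
    a=np.radians(-9.6); w=np.array([.5895+.0013*np.cos(a)+np.cos(a)*l[0]-np.sin(a)*l[1],.1209+.0013*np.sin(a)+np.sin(a)*l[0]+np.cos(a)*l[1],.1434])
    print(n,at("scene",u,v,.1434)-w,proj("scene",w)-[u,v])
E
```

```text
cone [-1.32584361e-03  1.55405700e-03 -2.77555756e-17] [0.74799859 0.02592802]
flat [ 8.14147589e-04  4.65966238e-03 -2.77555756e-17] [0.90788887 0.47538223]
```

```bash
python3 -m handwheel '[[[0.015,-0.0006,-0.0017,0.01,0],[0.015,0,0,0.02,0],[0.015,0,0,0.014,0],[0.015,0,0,0.004,0],[0.015,0,0,0.002,0],[0.015,0,0,0,0],[0.015,0,0,0,0],[0.015,0,0,0,0]]]'
python3 -c "
from h import *
s=get_state();print(s['contact_force'],s['wrist_torque'])
go(.5892,.1227,-9.6,.092)"
```

```text
time: 7.23
eef_pos: [0.5906, 0.1236, 0.1061]
tcp_rot: [0.996, -0.084, 0.001, -0.0]
contact_force: [0.5, -0.0, -5.0]
opening: 0.23
finger_force: 43.0
[ 0.48431064 -0.03802126 -5.03674583] [-0.04720517  0.02476242  0.01435571]
t 7.2333 spin -0.0 shift mm [-1.3  1.1 14.1] pos [0.5906 0.1236 0.1061] yaw -9.6 q [0.04 0.26 1.85 0.   1.03 1.78]
```

```bash
python3 -m handwheel '[[[0.015,-0.001,0.001,0.002,0],[0.015,0,0,0.002,0],[0.015,0,0,0.002,0],[0.015,0,0,0,0],[0.015,0,0,0,0]]]'
python3 -m handwheel '[[[0.015,0,0,0.001,0],[0.015,0,0,0.001,0],[0.015,0,0,0,0],[0.015,0,0,0,0]]]'
python3 -c "
from h import *
s=get_state();print(s['contact_force'],s['wrist_torque'])
go(.5892,.1227,-9.6,.092)"
```

```text
time: 7.65
eef_pos: [0.5886, 0.1228, 0.099]
tcp_rot: [0.996, -0.084, 0.0, -0.0]
contact_force: [-0.2, 0.9, -4.6]
opening: 0.225
finger_force: 43.2
time: 7.98
eef_pos: [0.5889, 0.1227, 0.0985]
tcp_rot: [0.997, -0.084, 0.0, 0.0]
contact_force: [-5.0, -1.0, 5.9]
opening: 0.226
finger_force: 44.6
[-4.95738986 -1.01071448  5.92467685] [0.04628401 0.78953664 0.05872942]
t 7.9833 spin 0.01 shift mm [ 0.3 -0.   6.5] pos [0.5889 0.1227 0.0985] yaw -9.59 q [ 0.04  0.27  1.86 -0.    1.01  1.78]
```

```bash
python3 -m handwheel '[[[0.015,-0.001,0.0002,0,0],[0.015,-0.001,0.0002,0,0],[0.015,0,0,0,0],[0.015,0,0,0,0]]]'
cat >> h.py <<'E'
def feel():
    s=get_state(); M=R.from_quat(s["tcp_rot"]); F=s["contact_force"]-[.3,0,-5.0]; m=M.as_matrix()
    f=M.inv().apply(F); t=M.inv().apply(s["wrist_torque"])
    print("t %.2f"%s["time"],"F tool",np.round(f,1),"T tool",np.round(t,2),"pos",np.round(s["eef_pos"],4),"yaw %.2f"%np.degrees(np.arctan2(m[1,0],m[0,0])),"tilt %.2f deg"%np.degrees(np.arccos(-m[2,2])))
E
python3 -c "
from h import *
feel()"
```

```text
time: 8.32
eef_pos: [0.5885, 0.1228, 0.0985]
tcp_rot: [0.996, -0.084, 0.003, -0.0]
contact_force: [1.6, -0.7, 5.2]
opening: 0.227
finger_force: 44.6
t 8.32 F tool [  1.5   0.5 -10.1] T tool [ 0.15  0.23 -0.04] pos [0.5885 0.1228 0.0985] yaw -9.62 tilt 0.31 deg
```

```bash
F='python3 -c "from h import *;feel()"'
python3 -m handwheel '[[[0.015,0,0,0,1],[0.015,0,0,0,1],[0.015,0,0,0,0],[0.015,0,0,0,0]]]' >/dev/null; eval $F
python3 -m handwheel '[[[0.015,0,0,0,1],[0.015,0,0,0,1],[0.015,0,0,0,0],[0.015,0,0,0,0]]]' >/dev/null; eval $F
```

```text
t 8.65 F tool [ -0.9  -1.5 -12. ] T tool [ 0.54 -0.11 -0.69] pos [0.588  0.1232 0.0985] yaw -11.40 tilt 0.23 deg
t 8.98 F tool [ -2.2  -0.9 -14.3] T tool [ 0.35 -0.4  -0.84] pos [0.5875 0.1232 0.0989] yaw -13.36 tilt 0.14 deg
```

```bash
F='python3 -c "from h import *;feel()"'
python3 -m handwheel '[[[0.015,0,0,0,-2],[0.015,0,0,0,-2],[0.015,0,0,0,0],[0.015,0,0,0,0]]]' >/dev/null; eval $F
python3 -m handwheel '[[[0.015,0,0,0,-1],[0.015,0,0,0,-1],[0.015,0,0,0,0],[0.015,0,0,0,0]]]' >/dev/null; eval $F
python3 -m handwheel '[[[0.015,0,0,0,-1],[0.015,0,0,0,-1],[0.015,0,0,0,0],[0.015,0,0,0,0]]]' >/dev/null; eval $F
```

```text
t 9.32 F tool [ 2.6 -2.4 -9.9] T tool [ 0.62  0.26 -0.21] pos [0.5879 0.1232 0.0979] yaw -9.63 tilt 0.22 deg
t 9.65 F tool [  1.7  -4.9 -10.8] T tool [0.94 0.3  0.53] pos [0.5879 0.1237 0.098 ] yaw -7.84 tilt 0.30 deg
t 9.98 F tool [  2.   -3.4 -11.6] T tool [0.99 0.32 0.89] pos [0.5881 0.1238 0.0984] yaw -5.97 tilt 0.34 deg
```

```bash
F='python3 -c "from h import *;feel()"'
python3 -m handwheel '[[[0.015,0.0003,-0.0004,0,2],[0.015,0.0002,-0.0004,0,1.5],[0.015,0,0,0,0],[0.015,0,0,0,0]]]' >/dev/null; eval $F
python3 -m handwheel '[[[0.015,0,0,0,0.7],[0.015,0,0,0,-0.7],[0.015,0,0,0,0],[0.015,0,0,0,0]]]' >/dev/null; eval $F
```

```text
t 10.32 F tool [  1.2  -2.4 -12. ] T tool [ 0.3   0.07 -0.08] pos [0.5879 0.1232 0.0979] yaw -9.08 tilt 0.11 deg
t 10.65 F tool [  0.9  -1.4 -11.7] T tool [ 0.29  0.09 -0.  ] pos [0.5879 0.1233 0.0978] yaw -9.09 tilt 0.10 deg
```

```bash
F='python3 -c "from h import *;feel()"'
python3 -m handwheel '[[[0.015,0,0,-0.0008,-0.3],[0.015,0.0015,0,0,0],[0.015,0,0,0,0],[0.015,0,0,0,0]]]' >/dev/null; eval $F
python3 -m handwheel '[[[0.015,-0.0015,0,0,0],[0.015,-0.0015,0,0,0],[0.015,0,0,0,0],[0.015,0,0,0,0]]]' >/dev/null; eval $F
python3 -m handwheel '[[[0.015,0.0015,0.0015,0,0],[0.015,0,0,0,0],[0.015,0,0,0,0]]]' >/dev/null; eval $F
python3 -m handwheel '[[[0.015,0,-0.0015,0,0],[0.015,0,-0.0015,0,0],[0.015,0,0,0,0],[0.015,0,0,0,0]]]' >/dev/null; eval $F
```

```text
t 10.98 F tool [ -1.3  -1.2 -11. ] T tool [ 0.33 -0.15  0.11] pos [0.588  0.1234 0.0978] yaw -8.83 tilt 0.12 deg
t 11.32 F tool [ 6.6 -2.4 -6.9] T tool [0.36 1.06 0.11] pos [0.5876 0.1234 0.0981] yaw -8.82 tilt 0.33 deg
t 11.57 F tool [ 3.3 -5.  -8.9] T tool [0.99 0.49 0.19] pos [0.5878 0.1231 0.0979] yaw -8.91 tilt 0.23 deg
t 11.90 F tool [  4.5   2.7 -10.1] T tool [-0.52  0.61  0.04] pos [0.5878 0.1236 0.0979] yaw -8.77 tilt 0.16 deg
```

```bash
F='python3 -c "from h import *;feel()"'
python3 -m handwheel '[[[0.015,0.0008,0.0006,-0.0006,0.4],[0.015,0,0,0,0],[0.015,0,0,0,0],[0.015,0,0,0,0]]]' 20 ; eval $F
```

```text
time: 12.23
eef_pos: [0.5878, 0.1236, 0.0979]
tcp_rot: [0.997, -0.08, -0.0, 0.001]
contact_force: [3.7, -3.4, 3.0]
opening: 0.225
finger_force: 44.4
t 12.23 F tool [ 3.9  2.8 -8. ] T tool [-0.61  0.57 -0.22] pos [0.5878 0.1236 0.0979] yaw -9.15 tilt 0.09 deg
```

```bash
F='python3 -c "from h import *;feel()"'
python3 -m handwheel '[[[0.015,0.0008,0.0008,0,0],[0.015,0,0,0,0],[0.015,0,0,0,0]]]' >/dev/null; eval $F
python3 -m handwheel '[[[0.02,0,0,0,0],[0.022,0,0,0,0],[0.026,0,0,0,0],[0.03,0,0,0,0],[0.035,0,0,0,0],[0.035,0,0,0,0]]]' ; eval $F
python3 - <<'E'
from h import *
im=np.hstack([cv2.resize(viewer.read_camera("scene")[135:215,205:305],None,fx=4,fy=4,interpolation=cv2.INTER_CUBIC),cv2.resize(viewer.read_camera("top")[155:235,170:270],None,fx=4,fy=4,interpolation=cv2.INTER_CUBIC)])
cv2.imwrite("pics/rel.png",im)
E
```

```text
t 12.48 F tool [ 1.1  2.  -8.1] T tool [-0.29  0.16 -0.25] pos [0.5879 0.1235 0.0979] yaw -9.19 tilt 0.11 deg
time: 12.98
eef_pos: [0.5881, 0.1235, 0.0977]
tcp_rot: [0.997, -0.08, -0.001, -0.0]
contact_force: [0.8, -0.1, -0.5]
opening: 0.413
finger_force: 0.0
t 12.98 F tool [ 0.5  0.  -4.5] T tool [-0.03 -0.03 -0.07] pos [0.5881 0.1235 0.0977] yaw -9.21 tilt 0.07 deg
```

View pics/rel.png

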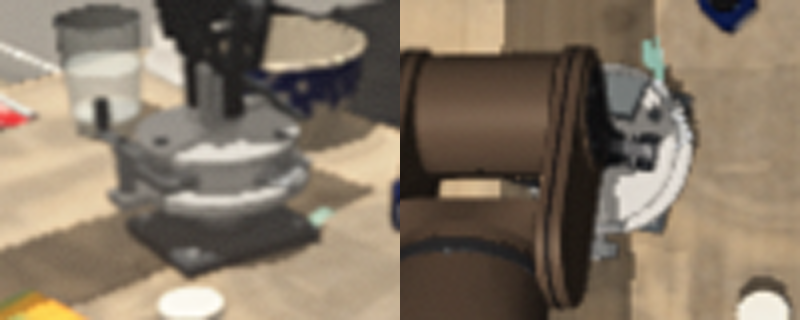

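The plate is released and looks level on the ring, with the keeper still open. Next I'll raise the hand and recompute the keeper's geometry with the ring height I felt.

```bash
python3 -m handwheel '[[[0.05,0,0,0,0],[0.06,0,0,-0.005,0],[0.06,0,0,-0.015,0],[0.06,0,0,-0.03,0],[0.06,0,0,-0.03,0],[0.06,0,0,-0.01,0],[0.06,0,0,0,0],[0.06,0,0,0,0]]]'
python3 - <<'E'
from h import *
from scipy.optimize import least_squares
np.set_printoptions(precision=4,suppress=True)
T=lambda x,y:(180+(x+.5)/7-.5,160+(y+.5)/7-.5)
S=lambda x,y:(215+(x+.5)/8-.5,155+(y+.5)/8-.5)
L=np.array([[-45,0],[30,38],[30,-38]])/1e3
ot=[T(265,325),T(213,137),T(387,170)]; os=[S(248,182),S(374,108),S(490,181)]
rot=lambda a:np.array([[np.cos(a),-np.sin(a)],[np.sin(a),np.cos(a)]])
def f(p):
    W=np.c_[L@rot(p[2]).T+p[:2],np.full(3,.0678)]
    return np.r_[[proj("top",w)-o for w,o in zip(W,ot)],[proj("scene",w)-o for w,o in zip(W,os)]].ravel()
t=least_squares(lambda p:f(p)[:6],[.58,.13,-.16]).x; b=least_squares(f,t); print("top",t,"both",b.x,b.fun.reshape(-1,2))
k1=at("top",*T(163,381),.117); k2=tri(S(122,42),T(163,381)); k3=at("scene",*S(122,42),.117)
print("knob",k1,k2,k3,"pivot",at("top",*T(237,391),.094))
p=np.array([.589,.1233])
for a in(0,.1,.2,.3): print(a,p+rot(np.radians(-9.3))@(np.array([-74-28*np.sin(a),28*np.cos(a)])/1e3))
go(*k1[:2],80.7,.16)
E
```

```text
time: 13.75
eef_pos: [0.5887, 0.1233, 0.1884]
tcp_rot: [0.997, -0.08, 0.0, -0.0]
contact_force: [-1.4, -0.2, -0.5]
opening: 0.707
finger_force: 0.0
top [ 0.5908  0.121  -0.1682] both [ 0.5887  0.1205 -0.1668] [[ 0.1781  0.76  ]
 [ 0.1521  0.6835]
 [ 0.1236  0.6675]
 [ 0.2937 -0.7042]
 [ 0.8108 -1.3229]
 [ 0.0092 -2.24  ]]
knob [0.5213 0.1589 0.117 ] (array([0.5201, 0.1602, 0.1155]), np.float64(0.0029839926070667103)) [0.5171 0.1584 0.117 ] pivot [0.518  0.1336 0.094 ]
0 [0.5205 0.1629]
0.1 [0.5177 0.1632]
0.2 [0.5149 0.1632]
0.3 [0.5121 0.163 ]
t 13.75 spin -89.9 shift mm [ 24.2 -72.3  28.4] pos [0.5887 0.1233 0.1884] yaw -9.2 q [0.04 0.16 1.8  0.   1.17 1.77]
```

```bash
python3 - <<'E'
from h import *
im=viewer.read_camera("scene"); cv2.imwrite("pics/full2.png",im)
cv2.imwrite("pics/home.png",cv2.resize(im[145:205,215:305],None,fx=8,fy=8,interpolation=cv2.INTER_CUBIC))
E
```

```text
(no output)
```

View pics/home.png

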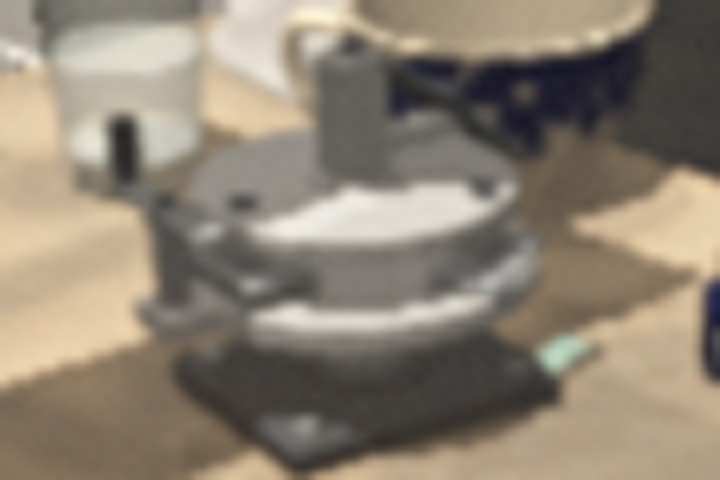

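The plate stands on the ring; the screws are at crop (243,202) for the cone and (484,185) for the flat, and the post top is at (350,45). I'll compare heights against the seats in the same camera.

```bash
python3 - <<'E'
from h import *
from scipy.optimize import least_squares
np.set_printoptions(precision=4,suppress=True)
S=lambda x,y,r0:np.array((215+(x+.5)/8-.5,r0+(y+.5)/8-.5))
rot=lambda a:np.array([[np.cos(a),-np.sin(a)],[np.sin(a),np.cos(a)]])
p=np.array([.589,.1233]);a=np.radians(-9.3)
W=lambda l,z:np.r_[p+rot(a)@(np.array(l)/1e3),z]
for n,l,o,b in(("cone",(-45,0),S(243,202,145),S(248,182,155)),("flat",(30,-38),S(484,185,145),S(490,181,155)),("post",(0,0),S(350,45,145),None)):
    # height at which the known xy best matches each observed pixel row
    h=lambda o:least_squares(lambda z:(proj("scene",W(l,z[0]))-o),[.08]).x[0]
    print(n,"z now",h(o),"expected",.1131+(.022 if n=="post" else -.026),"seat bar z",None if b is None else h(b), "res",proj("scene",W(l,.1131+(.022 if n=="post" else -.026)))-o)
E
```

```text
cone z now 0.08756331287916251 expected 0.08710000000000001 seat bar z 0.06471425915643417 res [-0.0347  0.1569]
flat z now 0.08912198205106159 expected 0.08710000000000001 seat bar z 0.05972446403842534 res [0.0015 0.6625]
post z now 0.13622551641485037 expected 0.1351 seat bar z None res [-0.1912  0.3927]
```

```bash
python3 - <<'E'
from h import *
from scipy.optimize import least_squares
np.set_printoptions(precision=4,suppress=True)
T=lambda x,y:(180+(x+.5)/7-.5,160+(y+.5)/7-.5)
S=lambda x,y,r0=155:(215+(x+.5)/8-.5,r0+(y+.5)/8-.5)
L=np.array([[-45,0,-2.3],[30,38,-2.3],[30,-38,-8]])/1e3
ot=[T(265,325),T(213,137),T(387,170)]; os=[S(248,182),S(374,108),S(490,181)]
def f(p):
    W=R.from_euler("z",p[2]).apply(L)+[p[0],p[1],p[3]]
    return np.r_[[proj("top",w)-o for w,o in zip(W,ot)],[proj("scene",w)-o for w,o in zip(W,os)]].ravel()
r=least_squares(f,[.58,.13,-.16,.065]); print(r.x,np.degrees(r.x[2]),r.fun.reshape(-1,2))
for z in(.065,.0675,.0701): q=least_squares(lambda p:f(np.r_[p,z]),r.x[:3]); print(z,q.cost,q.x,q.fun)
E
```

```text
[ 0.5904  0.1228 -0.1545  0.0663] -8.851618273123236 [[-0.128   0.261 ]
 [-0.4601  0.3669]
 [-0.1696  0.1953]
 [ 0.43    0.1977]
 [ 0.5896 -0.5029]
 [ 0.0599  0.3357]]
0.065 0.9000739778443083 [ 0.5907  0.1234 -0.1546] [-0.2154  0.1464 -0.5372  0.2798 -0.2728  0.1055  0.4422  0.5229  0.5868
 -0.1867  0.0408  0.6558]
0.0675 0.8788846297307292 [ 0.59    0.1223 -0.1544] [-0.0461  0.3684 -0.388   0.4484 -0.0729  0.2793  0.4186 -0.1081  0.5922
 -0.8001  0.0779  0.0348]
0.0701 2.3092213636316656 [ 0.5893  0.1212 -0.1543] [ 0.1297  0.599  -0.2333  0.6232  0.1346  0.4595  0.3942 -0.7678  0.5979
 -1.4412  0.1168 -0.6144]
```

```bash
python3 -m handwheel '[[[0.03,0,0,0,-7],[0.03,0,0,0,-7],[0.03,0,0,0,-7],[0.03,0,0,0,-7],[0.03,0,0,0,-7],[0.03,0,0,0,-7],[0.03,0,0,0,-7],[0.03,0,0,0,-7],[0.03,0,0,0,-7],[0.03,0,0,0,-7],[0.03,0,0,0,-7],[0.03,0,0,0,-7]]]' >/dev/null
python3 -m handwheel '[[[0.03,0.008,-0.025,0,-5.9],[0.03,0.009,-0.025,0,0],[0.03,0.009,-0.025,0,0],[0.03,0,0,0,0],[0.03,0,0,0,0],[0.03,0,0,0,0]]]'
python3 -c "
from h import *
go(.519,.161,80.7,.098)"
```

```text
time: 15.3
eef_pos: [0.5198, 0.1632, 0.1868]
tcp_rot: [0.762, 0.648, -0.001, -0.0]
contact_force: [0.1, 0.1, 0.0]
opening: 0.349
finger_force: 0.0
t 15.3 spin 0.01 shift mm [-2.2 -0.3 88.8] pos [0.5198 0.1632 0.1868] yaw 80.71 q [ 0.12  0.04  1.94 -0.    1.16  0.28]
```

```bash
python3 -m handwheel '[[[0.03,-0.0022,0,0.02,0],[0.03,0,0,0.03,0],[0.03,0,0,0.015,0],[0.03,0,0,0,0],[0.03,0,0,0.003,0],[0.03,0,0,0.003,0],[0.03,0,0,0.003,0],[0.03,0,0,0,0]]]'
python3 -m handwheel '[[[0.03,0,0,0.004,0],[0.03,0,0,0.004,0],[0.03,0,0,0.004,0],[0.03,0,0,0.003,0],[0.03,0,0,0,0],[0.03,0,0,0,0]]]'
python3 -m handwheel '[[[0.02,0,0,0,0],[0.012,0,0,0,0],[0.005,0,0,0,0],[0.005,0,0,0,0],[0.005,0,0,0,0]]]' 20
python3 -c "
from h import *
go(.519,.161,80.7,.098)"
```

```text
time: 15.97
eef_pos: [0.5205, 0.1612, 0.1148]
tcp_rot: [0.762, 0.647, 0.0, 0.0]
contact_force: [0.4, 0.3, 0.6]
opening: 0.353
finger_force: 0.0
time: 16.47
eef_pos: [0.5196, 0.1612, 0.0988]
tcp_rot: [0.762, 0.647, -0.0, -0.0]
contact_force: [-1.0, 0.1, 0.3]
opening: 0.352
finger_force: 0.0
time: 16.88
eef_pos: [0.5202, 0.1612, 0.0995]
tcp_rot: [0.762, 0.647, 0.0, 0.0]
contact_force: [0.5, 0.3, -0.1]
opening: 0.133
finger_force: 19.7
t 16.8833 spin -0.0 shift mm [-0.4 -1.2  1.5] pos [0.5202 0.1612 0.0995] yaw 80.7 q [ 0.11  0.15  2.   -0.    0.99  0.28]
```

```bash
python3 -m handwheel '[[[0.005,-0.0002,-0.0034,0,-7],[0.005,-0.0002,-0.0034,0,-7],[0.005,-0.0002,-0.0034,0,-7],[0.005,-0.0002,-0.0034,0,-7],[0.005,-0.0002,-0.0034,0,-7],[0.005,-0.0002,-0.0034,0,-7],[0.005,0,0,0,0],[0.005,0,0,0,0]]]' 20
cat > k.py <<'E'
from h import *
s=get_state();d=R.from_euler("z",9.3,degrees=True).apply(s["eef_pos"]-[.5893,.1233,0])*1e3+[74,0,0]
M=R.from_quat(s["tcp_rot"]);m=M.as_matrix()
print("knob rel pivot",np.round(d,1),"a",np.arctan2(-d[0],d[1]).round(3),"yaw",np.degrees(np.arctan2(m[1,0],m[0,0])).round(1),"Ftool",np.round(M.inv().apply(s["contact_force"]),1),"grip",s["finger_force"],s["opening"],"t",s["time"])
E
python3 k.py
```

```text
time: 17.55
eef_pos: [0.501, 0.1566, 0.0995]
tcp_rot: [0.481, 0.877, -0.0, 0.001]
contact_force: [3.9, -2.3, -2.0]
opening: 0.123
finger_force: 19.6
knob rel pivot [-18.5  18.6  99.5] a 0.783 yaw 122.6 Ftool [-4.  2.  2.] grip 19.61710810661316 0.12312972420105124 t 17.55
```

```bash
python3 -m handwheel '[[[0.005,-0.0002,-0.0034,0,-7],[0.005,-0.0002,-0.0034,0,-7],[0.005,-0.0002,-0.0034,0,-7],[0.005,-0.0002,-0.0034,0,-7],[0.005,-0.0002,-0.0034,0,-7],[0.005,0,0,0,0],[0.005,0,0,0,0]]]' 20 >/dev/null
python3 k.py
python3 -m handwheel '[[[0.005,-0.0001,-0.0017,0,-3.5],[0.005,-0.0001,-0.0017,0,-3.5],[0.005,0,0,0,0],[0.005,0,0,0,0]]]' 20 >/dev/null
python3 k.py
python3 -m handwheel '[[[0.005,-0.0001,-0.0017,0,-3.5],[0.005,0,0,0,0],[0.005,0,0,0,0]]]' 20 >/dev/null
python3 k.py
```

```text
knob rel pivot [-26.1   4.5  99.6] a 1.401 yaw 157.5 Ftool [-6.1  0.4  4.6] grip 19.55038458108902 0.12554634004111562 t 18.1333
knob rel pivot [-26.4   1.5  99.6] a 1.514 yaw 164.5 Ftool [-7.2  0.3  3.4] grip 19.573079645633698 0.12511044013954079 t 18.4667
knob rel pivot [-26.5  -0.1  99.6] a 1.574 yaw 168.0 Ftool [-6.7  0.7  4.9] grip 19.57998275756836 0.12549976964431703 t 18.7167
```

```bash
python3 -m handwheel '[[[0.005,-0.0005,-0.001,0,-2],[0.005,0,0,0,0],[0.005,0,0,0,0]]]' 20 >/dev/null
python3 k.py
python3 -m handwheel '[[[0.005,-0.0005,-0.001,0,-1],[0.005,0,0,0,0],[0.005,0,0,0,0]]]' 20 >/dev/null
python3 k.py
python3 -m handwheel '[[[0.005,-0.0005,-0.001,0,0],[0.005,0,0,0,0],[0.005,0,0,0,0]]]' 20 >/dev/null
python3 k.py
```

```text
knob rel pivot [-26.5  -0.9  99.6] a 1.606 yaw 170.0 Ftool [-5.8  0.5  2.9] grip 19.666286408901215 0.12625391929091703 t 18.9667
knob rel pivot [-26.6  -1.   99.5] a 1.608 yaw 170.9 Ftool [-4.9  4.4  3.1] grip 19.7518390417099 0.12878890438025536 t 19.2167
knob rel pivot [-26.5  -1.   99.6] a 1.61 yaw 170.9 Ftool [-3.2  6.7  3.3] grip 19.853771030902863 0.12632279684443593 t 19.4667
```

The stop is felt: the force rises to 6.7 N with no further motion, and the arm swung in without jamming. I'll relax, let go and lift.

```bash
python3 -m handwheel '[[[0.005,0,0.0006,0,0],[0.014,0,0,0,0],[0.02,0,0,0,0],[0.03,0,0,0,0],[0.03,0,0,0,0],[0.03,0,0,-0.005,0],[0.03,0,0,-0.02,0],[0.03,0,0,-0.035,0],[0.03,0,0,-0.035,0],[0.03,0,0,-0.02,0],[0.03,0,0,0,0],[0.03,0,0,0,0]]]'
python3 -m handwheel '[[[0.03,0.03,0,-0.01,0],[0.03,0.04,0,-0.01,0],[0.03,0.04,0,0,0],[0.03,0.02,0,0,0],[0.03,0,0,0,0],[0.03,0,0,0,0]]]' 
python3 - <<'E'
from h import *
a=viewer.read_camera("scene"); b=viewer.read_camera("top")
z=lambda im:cv2.resize(im,None,fx=5,fy=5,interpolation=cv2.INTER_CUBIC)
cv2.imwrite("pics/end.png",np.hstack([z(a[140:210,215:295]),z(b[160:230,185:265])]))
go(.52,.16,90)
E
```

```text
time: 20.47
eef_pos: [0.4899, 0.1368, 0.2161]
tcp_rot: [0.077, 0.997, 0.0, 0.002]
contact_force: [-1.0, 0.4, -0.1]
opening: 0.35
finger_force: 0.0
time: 20.97
eef_pos: [0.3594, 0.1567, 0.2326]
tcp_rot: [0.076, 0.997, -0.0, -0.001]
contact_force: [1.1, 0.0, -0.5]
opening: 0.351
finger_force: 0.0
t 21.0667 spin 81.18 shift mm [  3.5 159.2  -0.2] pos [0.3608 0.1565 0.2334] yaw 171.18 q [ 0.15 -0.39  2.22 -0.    1.31 -1.27]
```

View pics/end.png

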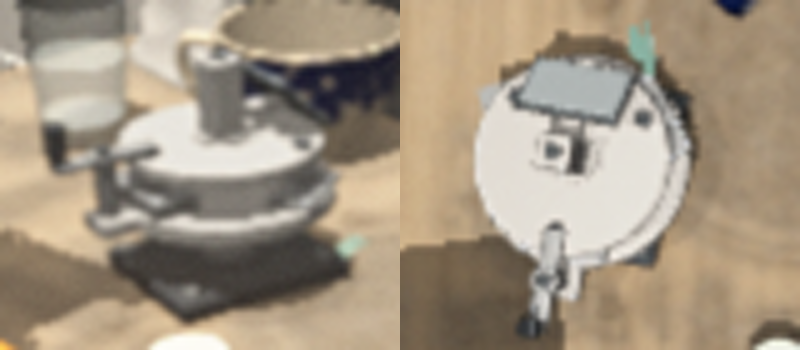

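The final view shows the keeper in over the disc edge, at crop (553,255) in the top half. The plate stands level, and its shift against the ring is what parallax should give. Handing in.

```bash
python3 -c "
from plant import sign_off
print(sign_off())"
```

```text
the job is handed in; nothing more can be done
None
```

I put the mirror plate back on its seat ring, let it go, swung the keeper in to its stop without jamming, and handed the job in at about 21 s; that all three feet are fully home I judged by feel and from the last pictures, and the hand-in gave no verdict.

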